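Tamp the wax lumps level in the paraffin bath

ROBOT

A 7-joint arm with a two-finger parallel gripper is mounted at the origin on the work surface. World frame = base frame: x ahead of the robot, y to its left, z up, the work surface at z = 0. Lengths are in m, angles in rad, forces in N, time in s.
With the tool pointing down it reaches from about 0.4 to 0.85 m from the base axis. Payload 10.4 kg.
Tool frame: the origin (TCP) lies midway between the tips of the shut fingers; the grasp point (between the pads) lies 19 mm behind it; z points along the fingers, x is the direction in which the jaws open and shut, and the axes are right-handed (so a half turn about z gives the same grasp; the last joint's range is limited). The gripper opens to 85 mm and grips with 20 to 120 N. Pads are 22 mm wide; open, the fingers measure 114 mm over their backs; the gripper's body (76 mm by 85 mm) begins 54 mm behind the grasp point. The pads swing forward as they close: fully open they stand 13 mm farther back than shut.
Start: joints at [1.229, 0.332, -0.065, 1.46, 0.022, 1.35, -0.088], TCP at [0.196, -0.594, 0.231] pointing down, gripper open.
Joint ranges: [-2.6, 2.6], [-0.5, 2.12], [-1.47, 1.34], [0.16, 2.42], [-1.27, 4.41], [0.06, 2.06], [-2.6, 2.6]. Speed limits (rad/s): [2.22, 2.22, 2.79, 2.79, 3.14, 3.14, 3.14].

INTERFACE

Orientations are given as a unit quaternion [x, y, z, w].
In Python, from workcell import manip, cams gives the robot as it stands.
- The arm moves only by the tool move_arm, never from a script. Its argument "moves" is a list of rows, each a list of 7 numbers: the turn, a rotation vector about the tool's x, y, z in degrees, then the shift along the tool's x, y, z in m, then the finger opening in m, from 0 to 0.0854. A call has 1 to 10 rows; each row is the pose to reach, as a shift and turn from the pose commanded when the call began, along the tool's axes at that moment; what a row does not reach only later rows make up. A row lasts 1/10 s, in which the tool goes at most 50 mm and 8.59 degrees, less where a joint would pass 70% of its speed; a pose out of reach is approached as far as the arm can. A call with a gripper value outside its range is refused whole. The fingers move at their own pace and stop on an object; "grip_force" is the grip in N (left out, the last holds). Time passes only in rows, so rows that repeat a pose let the fingers close. It gives the time, the measured TCP pose, the force and the opening at its end, in the units of the state.
- manip.get_obs(): the state, without advancing time (a new reading comes with each control period).
- cams.camera(name): name is "scene" or "side" or "wrist"; returns the picture (400x640x3 uint8, red, green, blue); there is no depth.
- cams.camera_params(name): a dict with "fx", "fy", "cx", "cy" (pixels), "xyz" and "rotation" of the camera in the world. Camera axes: x right, y up, looking along -z (the intrinsics and any distortion apply to the point x, -y, -z); pixel columns grow to the right and rows downward; lengths in m; the calibration is good to about 2 mm. A picture is of the moment at which its call begins: read the wrist's pose just before it. camera_params takes no time and is no camera call; for the wrist camera it gives the pose at the moment of the call.
- manip.hand_in(): hands the job in, once; it reports no verdict.
The state is a dict: "clock": time; "joint_pos": joint angles; "joint_velocities": joint speeds; "tau": joint torques, N m; "position": TCP position; "ee_rot": TCP orientation; "ft_force": force on the tool from outside, world axes, zero at the start; "torque": the same for the moment, N m; "grip_width": opening from 0.0 (shut) to 1.0 (fully open).
Only numpy, scipy, OpenCV 4.12 (cv2) and the standard library are available. Lean on these libraries where they do the work, as an engineer would, in place of code of your own. Each camera call takes 0.05 s, during which the arm holds its last target. There are 200 camera calls.

TASK

Two lumps of wax ride up on the others in the paraffin bath: take the flat tamper by its handle, tamp the wax down until all ten lumps lie level in one layer on the plastic rack, and finish with a steady push of about 20 N held on the levelled wax for a second. The rack is thin, so never load it with more than about 30 N, and touch the wax with nothing but the tamper. Then stand the tamper back flat on its steel tray, let go, and leave the toiletries in the white caddy as they are.

Things in the scene. Friction and masses are not known exactly. Their poses are not given: they have to be found in the camera images.
- bath: White table-top paraffin bath, fixed, 240 (x) x 330 (y) x 130 mm high; origin: centre of its underside, on the table. Its open rectangular well is 126 mm along its x and 190 mm along its y, centred on the origin, with upright aluminium walls; the rim is 130 mm above the table, 80 mm above the rack.
- rack_top (a point): Centre of the top of the white slatted plastic rack that is the fixed floor of the well, 50 mm above the table; axes as the bath's, z up. It already carries the wax (4 N).
- wax0_mid (a point): Wax lump 0: peach wax, loose, friction about 0.5, 42 g, a faceted oval lump 44 mm across (x, y) and 36 mm tall (z) with no flat faces; the point is its centre. Lying flat, its centre is 18 mm above the rack; in a level layer no centre is over 25 mm above it.
- wax1_mid (a point): Wax lump 1: peach wax, loose, friction about 0.5, 42 g, a faceted oval lump 44 mm across (x, y) and 36 mm tall (z) with no flat faces; the point is its centre. Lying flat, its centre is 18 mm above the rack; in a level layer no centre is over 25 mm above it.
- wax2_mid (a point): Wax lump 2: peach wax, loose, friction about 0.5, 42 g, a faceted oval lump 44 mm across (x, y) and 36 mm tall (z) with no flat faces; the point is its centre. Lying flat, its centre is 18 mm above the rack; in a level layer no centre is over 25 mm above it.
- wax3_mid (a point): Wax lump 3: peach wax, loose, friction about 0.5, 42 g, a faceted oval lump 44 mm across (x, y) and 36 mm tall (z) with no flat faces; the point is its centre. Lying flat, its centre is 18 mm above the rack; in a level layer no centre is over 25 mm above it.
- wax4_mid (a point): Wax lump 4: peach wax, loose, friction about 0.5, 42 g, a faceted oval lump 44 mm across (x, y) and 36 mm tall (z) with no flat faces; the point is its centre. Lying flat, its centre is 18 mm above the rack; in a level layer no centre is over 25 mm above it.
- wax5_mid (a point): Wax lump 5: peach wax, loose, friction about 0.5, 42 g, a faceted oval lump 44 mm across (x, y) and 36 mm tall (z) with no flat faces; the point is its centre. Lying flat, its centre is 18 mm above the rack; in a level layer no centre is over 25 mm above it.
- wax6_mid (a point): Wax lump 6: peach wax, loose, friction about 0.5, 42 g, a faceted oval lump 44 mm across (x, y) and 36 mm tall (z) with no flat faces; the point is its centre. Lying flat, its centre is 18 mm above the rack; in a level layer no centre is over 25 mm above it.
- wax7_mid (a point): Wax lump 7: peach wax, loose, friction about 0.5, 42 g, a faceted oval lump 44 mm across (x, y) and 36 mm tall (z) with no flat faces; the point is its centre. Lying flat, its centre is 18 mm above the rack; in a level layer no centre is over 25 mm above it.
- wax8_mid (a point): Wax lump 8: peach wax, loose, friction about 0.5, 42 g, a faceted oval lump 44 mm across (x, y) and 36 mm tall (z) with no flat faces; the point is its centre. Starts riding on four others, its centre 40 mm above the rack; pressed, it must wedge them aside and may stick at 20 N: hold a steady push so that it creeps down, work the tamper a little sideways under load, or lift and press again.
- wax9_mid (a point): Wax lump 9: peach wax, loose, friction about 0.5, 42 g, a faceted oval lump 44 mm across (x, y) and 36 mm tall (z) with no flat faces; the point is its centre. Starts riding on four others, its centre 40 mm above the rack; pressed, it must wedge them aside and may stick at 20 N: hold a steady push so that it creeps down, work the tamper a little sideways under load, or lift and press again.
- tamper_grip (a point): Where to grip the tamper's upright wooden handle, 107 mm above the tamper's flat underside. Tamper: steel plate 80 (x) x 64 (y) x 10 mm; on its middle a handle 36 (x) x 26 (y) mm thick, from 18 to 135 mm above the underside; about 280 g, stands on its plate. z points up along the handle; grip across y. Tamper, rack and wax are hard and do not give.
- tray: Fixed shallow steel tray of the tamper, 130 (x) x 150 (y) x 16 mm, walls and floor 3 mm; origin: centre of its underside, on the table.
- caddy: Fixed shallow white plastic tray of the same sizes, on the other side of the bath, that holds the toiletries; origin: centre of its underside.
- soap_pump: Clear soap pump bottle with pink soap, 64 mm across, 175 mm tall, 280 g, loose in the caddy; origin: centre of its underside.
- cream_jar: Pale blue cream jar with a white lid, 60 mm across, 55 mm tall, 160 g, loose in the caddy; origin: centre of its underside.
- nail_polish: Dark red nail polish bottle with black cap, 26 mm square, 72 mm tall, 60 g, loose in the caddy; origin: centre of its underside.

How it is judged:
By the outcome, as a careful person would: the job done as asked, in the order asked, and still so for the second after the job is handed in, with the robot touching nothing.
It also fails if it takes over 72 s, if anything falls off the work surface, if the arm or the gripper's body presses on something with over 40 N, if the wrist force passes 120 N, or if a joint passes its speed limit or range.

## Working session

There is one attempt and no reset: what is moved stays moved. The work goes in short steps, Python scripts to look and compute and a tool call to move; the robot and the scene stay as the last step left them, time stands still between calls to the robot, and variables do not carry over. Pictures are saved under pics/ and viewed, about 8 in all and at most 12, crops included, and the job is handed in when it is done.

Besides the shell and the picture viewer there is one more tool, called after ">>>" as name([rows], argument=value, ...), one row to a line, values as JSON. move_arm: Moves the arm, as the interface text tells. Its arguments: {"type":"object","properties":{"moves":{"type":"array","items":{"type":"array","items":{"type":"number"}}},"grip_force":{"type":"number"}},"required":["moves"]}

```bash
ls; mkdir -p pics
python3 - <<'E'
from workcell import manip,cams
import cv2,numpy as np
o=manip.get_obs(); print(o)
ims=[]
for n in("scene","side","wrist"):
    p=cams.camera_params(n); print(n,p)
    im=cams.camera(n); cv2.imwrite(f"pics/{n}0.png",im[:,:,::-1]);
E
```

```text
pics
{'clock': 0.0, 'joint_pos': array([ 1.22939314,  0.33288734, -0.06471514,  1.46092474,  0.02158282,
        1.3498887 , -0.08849467]), 'joint_velocities': array([-5.25606964e-04, -2.14798090e-04, -8.61270819e-05, -3.71441142e-04,
       -3.46721710e-04, -3.69149124e-04, -5.33322273e-04]), 'tau': array([ 1.97444010e-04, -6.25438786e+01,  4.91966552e-02, -3.91613674e+01,
        1.62343145e-02,  9.73766029e-03, -1.38405417e-05]), 'position': array([ 0.19578882, -0.59315637,  0.23051421]), 'ee_rot': array([ 8.10390118e-01, -5.85890226e-01, -5.84929774e-04, -3.96603879e-04]), 'ft_force': array([-0.326687  , -0.3795628 ,  0.46162151]), 'torque': array([ 0.02731519, -0.05223734,  0.00891724]), 'grip_width': 1.0003619600234428}
scene {'fx': 398.99714371361415, 'fy': 398.99714371361415, 'cx': 314.9902294543806, 'cy': 198.50669581892717, 'xyz': array([ 1.01581362, -0.30812058,  0.85546549]), 'rotation': array([0.27501464, 0.15384777, 0.45107647, 0.83500169])}
side {'fx': 467.38625056750516, 'fy': 467.38625056750516, 'cx': 318.72997996028647, 'cy': 196.277770912997, 'xyz': array([0.20384783, 0.99194323, 0.90554511]), 'rotation': array([-0.0656515 ,  0.42445793,  0.89357958, -0.13054075])}
wrist {'fx': 295.98902891401644, 'fy': 295.98902891401644, 'cx': 318.9471758293658, 'cy': 200.92756130670992, 'xyz': array([ 0.27162025, -0.5692376 ,  0.37354703]), 'rotation': array([-0.12781479,  0.0934102 , -0.57847821,  0.80018802])}
```

View pics/scene0.png

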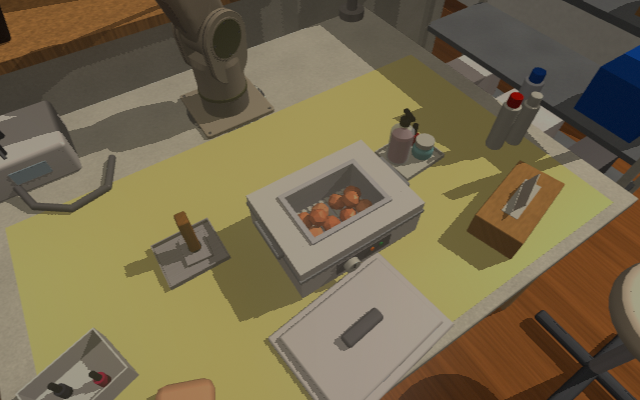

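View pics/side0.png

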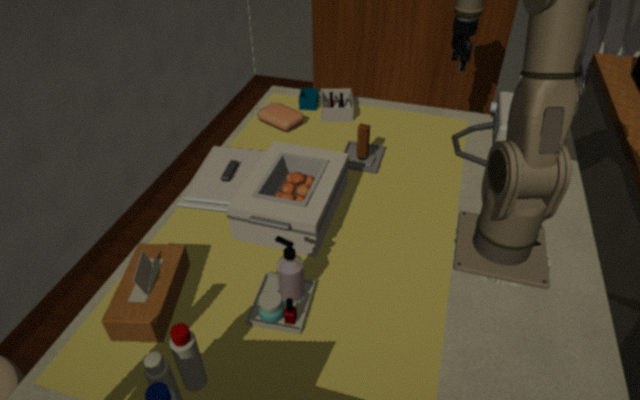

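The scene view shows the tamper's brown handle (top about 181,214) on its tray (190,253), and the bath's outer rim corners near (248,204), (362,147), (423,204) and (300,270). The toiletries are near (410,150). The side view agrees, with the handle top near (363,126).

```bash
cat > h.py <<'E'
import numpy as np,cv2
from workcell import manip,cams
from scipy.spatial.transform import Rotation as R
def ray(p,u,v):
    d=np.array([(u-p['cx'])/p['fx'],-(v-p['cy'])/p['fy'],-1.]); d=R.from_quat(p['rotation']).apply(d); return p['xyz'],d/np.linalg.norm(d)
def onz(p,u,v,z):
    o,d=ray(p,u,v); return o+d*(z-o[2])/d[2]
def proj(p,X):
    c=R.from_quat(p['rotation']).inv().apply(np.atleast_2d(X)-p['xyz']); return np.c_[p['cx']+p['fx']*c[:,0]/-c[:,2],p['cy']-p['fy']*c[:,1]/-c[:,2]]
def tri(rs):
    A=0;b=0
    for o,d in rs:
        M=np.eye(3)-np.outer(d,d);A=A+M;b=b+M@o
    return np.linalg.solve(A,b)
def tool(X,o=None):
    """world point -> shift in tool axes from the present TCP"""
    o=o or manip.get_obs(); return R.from_quat(o['ee_rot']).inv().apply(np.asarray(X)-o['position'])
def img(n): return cv2.imread(f"pics/{n}.png")
E
python3 - <<'E'
from h import *
np.set_printoptions(precision=4,suppress=True)
P={n:cams.camera_params(n) for n in("scene","side")}
def brown(n,box):
    x0,y0,x1,y1=box; h=cv2.cvtColor(img(n+"0"),cv2.COLOR_BGR2HSV)
    m=((h[...,0]<17)&(h[...,1]>110)).astype(np.uint8); k=np.zeros_like(m);k[y0:y1,x0:x1]=m[y0:y1,x0:x1]
    ys,xs=np.nonzero(k); r=cv2.minAreaRect(np.c_[xs,ys].astype(np.float32)); print(n,len(xs),cv2.boxPoints(r).tolist())
brown("scene",(160,200,220,265)); brown("side",(350,115,380,165))
for z,l in((.13,[(248,204),(362,147),(423,204),(302,268)]),(.13,[(285,208),(360,163),(391,200),(312,242)]),(.016,[(152,250),(207,219),(230,256),(168,288)])):
    X=np.array([onz(P["scene"],u,v,z) for u,v in l]); print(X[:,:2],X.mean(0),np.linalg.norm(np.roll(X,-1,0)-X,axis=1))
for n in P:
  f=cv2.resize(img(n+"0")[ (slice(130,290) if n=="scene" else slice(110,210)), (slice(145,425) if n=="scene" else slice(225,400))],None,fx=2.8 if n=="scene" else 3,fy=2.8 if n=="scene" else 3,interpolation=cv2.INTER_CUBIC); cv2.imwrite(f"pics/{n}c.png",f)
E
```

```text
scene 152 [[172.60093688964844, 215.83029174804688], [182.61927795410156, 210.435791015625], [201.37156677246094, 245.261474609375], [191.3532257080078, 250.65597534179688]]
side 341 [[356.25341796875, 157.67874145507812], [357.82806396484375, 124.61087036132812], [369.0882568359375, 125.14706420898438], [367.51361083984375, 158.21493530273438]]
[[ 0.4885 -0.1522]
 [ 0.4886  0.1683]
 [ 0.7048  0.1754]
 [ 0.6902 -0.1348]] [0.593  0.0142 0.13  ] [0.3204 0.2164 0.3106 0.2025]
[[ 0.5439 -0.0883]
 [ 0.5288  0.1318]
 [ 0.6568  0.1229]
 [ 0.6506 -0.0854]] [0.595  0.0203 0.13  ] [0.2206 0.1283 0.2084 0.1067]
[[ 0.4002 -0.3837]
 [ 0.3902 -0.2363]
 [ 0.5183 -0.2339]
 [ 0.5151 -0.3867]] [ 0.4559 -0.3102  0.016 ] [0.1478 0.1281 0.1529 0.1149]
```

View pics/scenec.png

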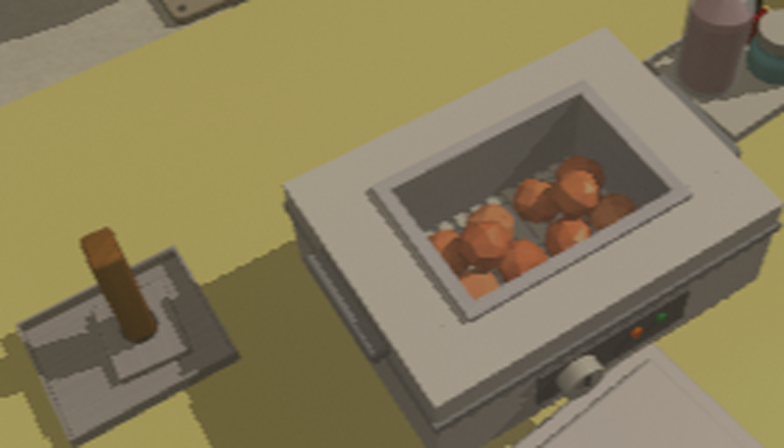

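The crop (x2.8, offset 145,130) shows the bath lid corners at about (287,188), (605,30), (780,208), (437,405). The inner well corners are at (392,190), (584,95), (672,190), (480,305). Tray corners are (20,325), (175,250), (238,353), (75,440). The two riding lumps look to be at (486,243) and (576,190).

Run:
```python
from h import *
np.set_printoptions(precision=4,suppress=True)
P={n:cams.camera_params(n) for n in("scene","side")}; s=P["scene"]
for z,l in((.13,[(287,188),(605,30),(780,208),(437,405)]),(.13,[(392,190),(584,95),(672,190),(480,305)]),(.016,[(20,325),(175,250),(238,353),(75,440)]),(.013,[(95,318),(155,285),(190,347),(118,380)]),(.138,[(82,237),(108,229),(119,259),(92,264)]),(.09,[(486,243),(576,190)])):
    X=np.array([onz(s,145+u/2.8,130+v/2.8,z) for u,v in l]); e=np.roll(X,-1,0)-X
    print(X.mean(0)[:2],np.linalg.norm(e,axis=1),np.degrees(np.arctan2(e[:,1],e[:,0])), X[:,:2].tolist() if z==.09 else "")
top=tri([ray(s,145+101/2.8,130+246/2.8),ray(P["side"],363.5,125)]);print("top",top)
print("side top on z",onz(P["side"],363.5,125,.138))
o=manip.get_obs();print(R.from_quat(o['ee_rot']).as_matrix())
```

```text
[0.587  0.0168] [0.3239 0.2365 0.3201 0.2309] [  90.1638   -0.8938  -90.819  -179.965 ] 
[0.584  0.0213] [0.191 0.122 0.189 0.13 ] [  89.0801   -0.7552  -88.528  -179.8427] 
[ 0.4545 -0.307 ] [0.1442 0.1268 0.1449 0.128 ] [  89.2776    0.7333  -90.2562 -179.5697] 
[ 0.4511 -0.2958] [0.0574 0.0746 0.0638 0.0678] [ 92.6424   0.0304 -93.9787 174.7018] 
[ 0.4479 -0.2936] [0.0203 0.0315 0.0204 0.0283] [  78.5723   -6.5834 -110.4319  174.2658] 
[0.5806 0.0233] [0.0944 0.0944] [ 91.9886 -88.0114] [[0.5822303706873098, -0.02390191112826956], [0.578955201787505, 0.07042505888060896]]
top [ 0.448  -0.2929  0.1396]
side top on z [ 0.4483 -0.296   0.138 ]
[[ 0.3134 -0.9496 -0.0004]
 [-0.9496 -0.3134  0.001 ]
 [-0.0011  0.0001 -1.    ]]
```

>>> move_arm([
  [0, 0, 18.3, -0.204, -0.334, -0.02, 0.0854],
  [0, 0, 18.3, -0.204, -0.334, -0.02, 0.0854],
  [0, 0, 18.3, -0.204, -0.334, -0.02, 0.0854],
  [0, 0, 18.3, -0.204, -0.334, -0.02, 0.0854],
  [0, 0, 18.3, -0.204, -0.334, -0.02, 0.0854],
  [0, 0, 18.3, -0.204, -0.334, -0.02, 0.0854],
  [0, 0, 18.3, -0.204, -0.334, -0.02, 0.0854],
  [0, 0, 18.3, -0.204, -0.334, -0.02, 0.0854],
  [0, 0, 18.3, -0.204, -0.334, -0.02, 0.0854],
  [0, 0, 18.3, -0.204, -0.334, -0.02, 0.0854],
])

```text
clock: 1.15
position: [0.4495, -0.2944, 0.2511]
ee_rot: [0.708, -0.707, -0.0, 0.0]
ft_force: [-0.2, -0.5, 0.1]
grip_width: 1.001
```

Run:
```python
from h import *
np.set_printoptions(precision=4,suppress=True)
p=cams.camera_params("wrist");cv2.imwrite("pics/w1.png",cams.camera("wrist")[:,:,::-1]);print(p,manip.get_obs()['position'],manip.get_obs()['clock'])
print(proj(p,[[.449,-.295,.138],[.449,-.295,.013]]))
```

```text
{'fx': 295.98902891401644, 'fy': 295.98902891401644, 'cx': 318.9471758293658, 'cy': 200.92756130670992, 'xyz': array([ 0.5294, -0.2953,  0.3941]), 'rotation': array([-0.112 ,  0.1122, -0.6976,  0.6987])} [ 0.4486 -0.2957  0.2511] 1.2
[[318.5952 196.7174]
 [318.7533 168.086 ]]
```

View pics/w1.png

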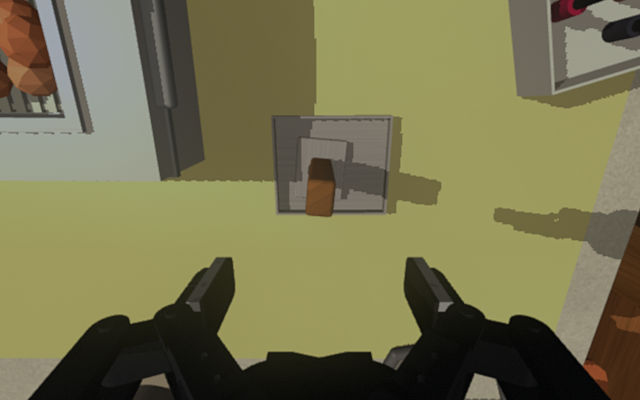

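The wrist view shows the handle's top face at about (307–334, 180–215), centre (320,197), which agrees with the prediction. The plate's far edge runs from (300,138) to (352,142), so the tamper is yawed slightly. I'll measure the yaw from the top face.

Run:
```python
from h import *
np.set_printoptions(precision=4,suppress=True)
p=cams.camera_params("wrist"); im=img("w1"); h=cv2.cvtColor(im,cv2.COLOR_BGR2HSV)
c=h[150:225,290:350]; m=(c[...,0]<16)&(c[...,1]>100); print(np.median(c[40:60,25:35].reshape(-1,3),0))
v=c[...,2]; t=(m&(v>90)).astype(np.uint8)
t=cv2.morphologyEx(t,cv2.MORPH_OPEN,np.ones((3,3)))
ys,xs=np.nonzero(t); 
for r in range(150,225,6): 
    x=xs[ys==r-150]; print(r,len(x),(x.min()+290,x.max()+290) if len(x) else "")
b=cv2.boxPoints(cv2.minAreaRect(np.c_[xs+290,ys+150].astype(np.float32)))
X=np.array([onz(p,u,w,.138) for u,w in b]);e=np.roll(X,-1,0)-X
print(b,X.mean(0),np.linalg.norm(e,axis=1),np.degrees(np.arctan2(e[:,1],e[:,0])))
Q=np.array([onz(p,u,w,.013) for u,w in[(300,138),(352,142)]]);print(Q,np.degrees(np.arctan2(*(Q[1]-Q[0])[1::-1])))
print(manip.get_obs()['position'])
```

```text
[ 15. 160. 106.]
150 0 
156 0 
162 0 
168 0 
174 0 
180 9 (np.int64(308), np.int64(316))
186 26 (np.int64(307), np.int64(332))
192 25 (np.int64(307), np.int64(331))
198 25 (np.int64(307), np.int64(331))
204 25 (np.int64(306), np.int64(330))
210 23 (np.int64(306), np.int64(328))
216 0 
222 0 
[[305.0254 213.6447]
 [307.4721 179.3909]
 [332.7005 181.1929]
 [330.2538 215.4467]] [ 0.4471 -0.2965  0.138 ] [0.0326 0.0225 0.0327 0.0234] [ -4.7265 -94.2612 176.8046  85.5778]
[[ 0.4868 -0.2726  0.013 ]
 [ 0.4817 -0.3387  0.013 ]] -94.3940983200903
[ 0.4486 -0.2957  0.2511]
```

>>> move_arm([
  [0, 0, 4.3, 0.001, 0, 0.04, 0.0854],
  [0, 0, 4.3, 0.001, 0, 0.08, 0.0854],
  [0, 0, 4.3, 0.001, 0, 0.12, 0.0854],
  [0, 0, 4.3, 0.001, 0, 0.15, 0.0854],
  [0, 0, 4.3, 0.001, 0, 0.161, 0.0854],
  [0, 0, 4.3, 0.001, 0, 0.161, 0.0854],
  [0, 0, 4.3, 0.001, 0, 0.161, 0.0854],
])

```text
clock: 1.9
position: [0.4495, -0.2972, 0.0918]
ee_rot: [-0.679, 0.734, -0.001, 0.0]
ft_force: [0.3, -0.9, 0.2]
grip_width: 0.999
```

>>> move_arm([
  [0, 0, 0, 0, 0, 0, 0.03],
  [0, 0, 0, 0, 0, 0, 0.022],
  [0, 0, 0, 0, 0, 0, 0.015],
  [0, 0, 0, 0, 0, 0, 0.015],
  [0, 0, 0, 0, 0, 0, 0.015],
  [0, 0, 0, 0, 0, 0, 0.015],
  [0, 0, 0, 0, 0, 0, 0.015],
  [0, 0, 0, 0, 0, 0, 0.015],
], grip_force=70)

```text
clock: 2.7
position: [0.4495, -0.2961, 0.0908]
ee_rot: [-0.68, 0.733, -0.0, 0.0]
ft_force: [-0.3, 1.7, 6.0]
grip_width: 0.297
```

>>> move_arm([
  [0, 0, 0, 0, 0, -0.02, 0.015],
  [0, 0, 0, 0, 0, -0.06, 0.015],
  [0, 0, -4, 0, 0, -0.1, 0.015],
  [0, 0, -4, 0, 0, -0.14, 0.015],
  [0, 0, -4, 0, 0, -0.17, 0.015],
  [0, 0, -4, 0, 0, -0.17, 0.015],
])

```text
clock: 3.3
position: [0.4506, -0.2969, 0.2644]
ee_rot: [-0.705, 0.709, -0.003, 0.001]
ft_force: [1.3, -0.3, -2.1]
grip_width: 0.295
```

>>> move_arm([
  [0, 0, 0, -0.04, 0, 0, 0.015],
  [0, 0, 0, -0.08, 0, 0, 0.015],
  [0, 0, 0, -0.12, 0, 0, 0.015],
  [0, 0, 0, -0.16, 0, 0, 0.015],
  [0, 0, 0, -0.2, 0, 0, 0.015],
  [0, 0, 0, -0.24, 0, 0, 0.015],
  [0, 0, 0, -0.28, 0, 0, 0.015],
  [0, 0, 0, -0.31, 0, 0, 0.015],
  [0, 0, 0, -0.31, 0, 0, 0.015],
  [0, 0, 0, -0.31, 0, 0, 0.015],
])

```text
clock: 4.3
position: [0.4504, 0.014, 0.2591]
ee_rot: [-0.705, 0.709, 0.001, -0.001]
ft_force: [-0.4, -1.0, -2.7]
grip_width: 0.298
```

Run:
```python
from h import *
np.set_printoptions(precision=4,suppress=True)
p=cams.camera_params("wrist");cv2.imwrite("pics/w2.png",cams.camera("wrist")[:,:,::-1]);o=manip.get_obs();print(o['position'],R.from_quat(o['ee_rot']).as_matrix(),o['ft_force'],o['clock'])
import json;json.dump({k:np.asarray(v).tolist() for k,v in p.items()},open("w2.json","w"))
c=proj(p,[[.585+a*.063,.019+b*.095,.13] for a,b in((-1,-1),(-1,1),(1,1),(1,-1))]);print(c)
```

```text
[0.4505 0.0131 0.2592] [[-0.0064 -1.     -0.0017]
 [-1.      0.0064 -0.0003]
 [ 0.0003  0.0017 -1.    ]] [-0.0474 -0.975  -2.6216] 4.35
[[419.6386 112.4952]
 [203.9884 113.5591]
 [182.6139 -62.0427]
 [436.8879 -63.5562]]
```

View pics/w2.png

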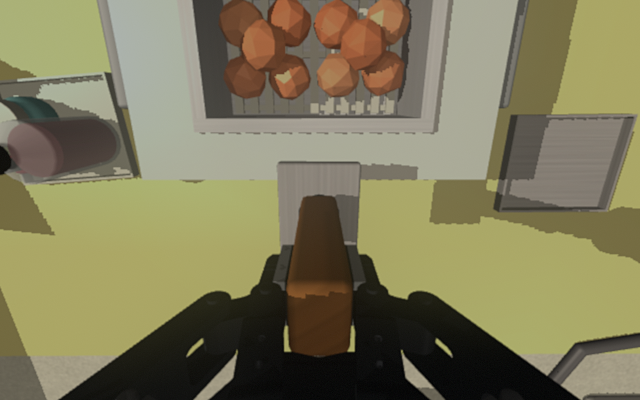

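The wrist view shows the tamper held upright and the well's inner near edge along row 118, from column 205 to 433. The riders are at about (264,44) and (362,43), each amid four lumps.

Run:
```python
from h import *
import json
np.set_printoptions(precision=4,suppress=True)
p={k:np.array(v) for k,v in json.load(open("w2.json")).items()}; s=cams.camera_params("side")
for u,v in((264,44),(362,43)): print("rider",onz(p,u,v,.09))
for u,v in((240,20),(290,20),(245,77),(290,77),(335,22),(388,18),(337,76),(383,73)): print(onz(p,u,v,.068))
for u,v in((205,118),(433,118),(195,132),(440,131),(185,181),(505,181)): print("rim",onz(p,u,v,.13))
f=cv2.resize(img("side0")[135:255,220:360],None,fx=5,fy=5,interpolation=cv2.INTER_CUBIC);cv2.imwrite("pics/sidec.png",f)
# plate centre check
print("plate",[onz(p,u,v,.259-.088+.010) for u,v in((278,163),(359,162))])
```

```text
rider [0.5835 0.0643 0.09  ]
rider [ 0.5839 -0.0282  0.09  ]
[0.6086 0.0903 0.068 ]
[0.6083 0.0409 0.068 ]
[0.5565 0.0897 0.068 ]
[0.5562 0.0427 0.068 ]
[ 0.6064 -0.0036  0.068 ]
[ 0.6096 -0.0559  0.068 ]
[ 0.557  -0.0063  0.068 ]
[ 0.5596 -0.0541  0.068 ]
rim [0.5182 0.1136 0.13  ]
rim [ 0.5173 -0.0883  0.13  ]
rim [0.5061 0.1241 0.13  ]
rim [ 0.506  -0.0959  0.13  ]
rim [0.4609 0.1397 0.13  ]
rim [ 0.4594 -0.1631  0.13  ]
plate [array([0.4876, 0.0437, 0.181 ]), array([ 0.488 , -0.0174,  0.181 ])]
```

View pics/sidec.png

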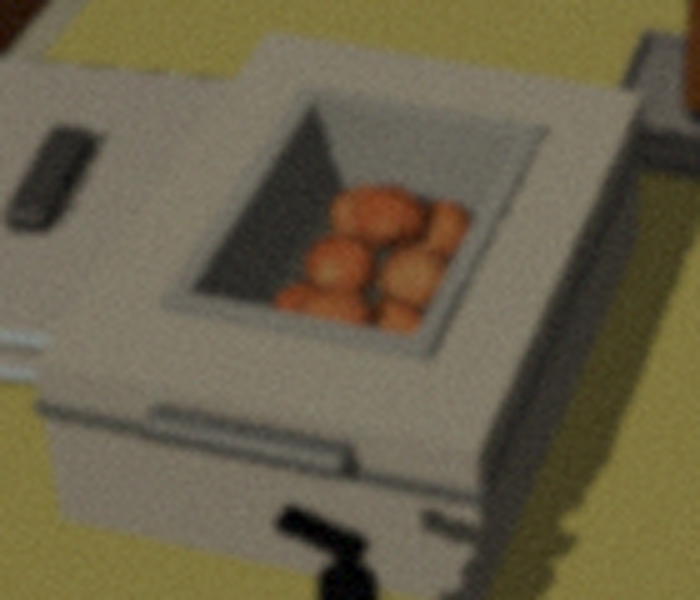

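>>> move_arm([
  [0, 0, 0, 0.01, -0.035, 0, 0.015],
  [0, 0, 0, 0.02, -0.07, 0, 0.015],
  [0, 0, 0, 0.03, -0.105, 0, 0.015],
  [0, 0, 0, 0.039, -0.135, 0, 0.015],
  [0, 0, 0, 0.039, -0.135, 0, 0.015],
  [0, 0, 0, 0.039, -0.135, 0.02, 0.015],
  [0, 0, 0, 0.039, -0.135, 0.04, 0.015],
  [0, 0, 0, 0.039, -0.135, 0.05, 0.015],
  [0, 0, 0, 0.039, -0.135, 0.05, 0.015],
])

```text
clock: 5.25
position: [0.5845, -0.0269, 0.2085]
ee_rot: [-0.705, 0.71, 0.001, -0.001]
ft_force: [0.2, 0.2, -2.4]
grip_width: 0.296
```

Run:
```python
from h import *
np.set_printoptions(precision=4,suppress=True)
o=manip.get_obs();print(o['position'],R.from_quat(o['ee_rot']).as_matrix()[:,:2].T,o['ft_force'],o['torque'],o['clock'])
p=cams.camera_params("wrist");cv2.imwrite("pics/w3.png",cams.camera("wrist")[:,:,::-1]);s=cams.camera("scene");cv2.imwrite("pics/s3.png",s[:,:,::-1])
a=img("w3");b=cv2.resize(img("s3")[100:290,215:445],None,fx=2,fy=2); 
c=np.zeros((400,800,3),np.uint8)
c[:,:340]=a[:,150:490];c[:380,340:800]=b;cv2.imwrite("pics/c3.png",c)
```

```text
[ 0.5845 -0.0269  0.2085] [[-0.007  -1.      0.0003]
 [-1.      0.007   0.0032]] [ 0.2037  0.1696 -2.4379] [-0.0058  0.0028 -0.0173] 5.25
```

View pics/c3.png

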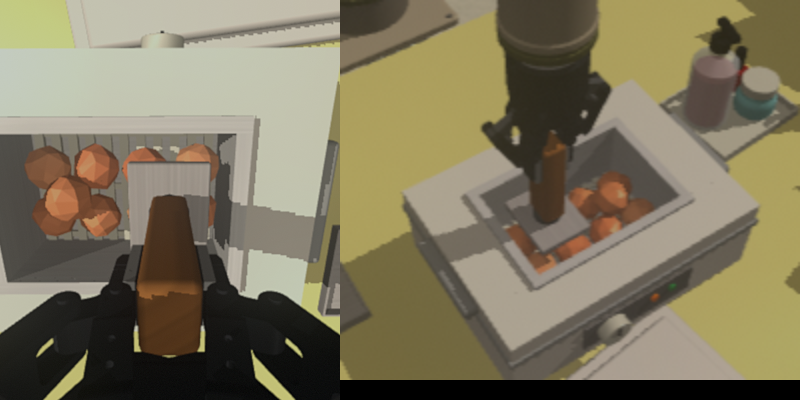

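The tamper hangs inside the well over the right-hand rider, clear of the walls: in the left panel the plate spans columns 128–210 and the right wall is at 242. Now I'll press in small steps.

>>> move_arm([
  [0, 0, 0, 0, 0, 0.003, 0.015],
  [0, 0, 0, 0, 0, 0.006, 0.015],
  [0, 0, 0, 0, 0, 0.008, 0.015],
  [0, 0, 0, 0, 0, 0.01, 0.015],
  [0, 0, 0, 0, 0, 0.011, 0.015],
  [0, 0, 0, 0, 0, 0.012, 0.015],
])

```text
clock: 5.95
position: [0.5857, -0.0259, 0.1982]
ee_rot: [-0.705, 0.709, -0.0, -0.0]
ft_force: [-0.3, 0.0, -2.5]
grip_width: 0.295
```

>>> move_arm([
  [0, 0, 0, 0, 0, 0.001, 0.015],
  [0, 0, 0, 0, 0, 0.002, 0.015],
])

```text
clock: 6.15
position: [0.5858, -0.0259, 0.1963]
ee_rot: [-0.705, 0.709, -0.0, 0.0]
ft_force: [0.7, 0.2, -2.6]
grip_width: 0.294
```

>>> move_arm([
  [0, 0, 0, 0, 0, 0.001, 0.015],
  [0, 0, 0, 0, 0, 0.001, 0.015],
])

```text
clock: 6.35
position: [0.5859, -0.0258, 0.1957]
ee_rot: [-0.705, 0.709, -0.0, 0.0]
ft_force: [-0.1, 0.1, 1.1]
grip_width: 0.298
```

>>> move_arm([
  [0, 0, 0, 0, 0, 0.001, 0.015],
  [0, 0, 0, 0, 0, 0.001, 0.015],
])

```text
clock: 6.55
position: [0.5862, -0.0258, 0.1953]
ee_rot: [-0.705, 0.709, -0.001, 0.0]
ft_force: [-2.0, 0.0, 6.1]
grip_width: 0.296
```

>>> move_arm([
  [0, 0, 0, 0, 0, 0.001, 0.015],
  [0, 0, 0, 0, 0, 0.001, 0.015],
])

```text
clock: 6.75
position: [0.5864, -0.0257, 0.1951]
ee_rot: [-0.705, 0.709, -0.001, 0.001]
ft_force: [-1.9, -0.0, 10.3]
grip_width: 0.297
```

>>> move_arm([
  [0, 0, 0, 0, 0, 0.001, 0.015],
  [0, 0, 0, 0, 0, 0.001, 0.015],
])

```text
clock: 6.95
position: [0.5866, -0.0256, 0.1948]
ee_rot: [-0.705, 0.709, -0.001, 0.001]
ft_force: [-4.7, 1.0, 16.1]
grip_width: 0.293
```

>>> move_arm([
  [0, 0, 0, 0, 0, 0.0004, 0.015],
  [0, 0, 0, 0, 0, 0.0004, 0.015],
  [0, 0, 0, 0, 0, 0.0004, 0.015],
  [0, 0, 0, 0, 0, 0.0004, 0.015],
  [0, 0, 0, 0, 0, 0.0004, 0.015],
])

```text
clock: 7.45
position: [0.587, -0.026, 0.1945]
ee_rot: [-0.705, 0.709, -0.002, 0.001]
ft_force: [-1.4, -0.3, 14.1]
grip_width: 0.299
```

>>> move_arm([
  [0, 0, 0, 0.001, 0, 0, 0.015],
  [0, 0, 0, 0.003, 0, 0, 0.015],
  [0, 0, 0, 0.004, 0, 0, 0.015],
])

```text
clock: 7.75
position: [0.5871, -0.0277, 0.1946]
ee_rot: [-0.706, 0.709, -0.001, 0.002]
ft_force: [-3.0, 6.9, 15.5]
grip_width: 0.292
```

>>> move_arm([
  [0, 0, 0, -0.003, 0, 0, 0.015],
  [0, 0, 0, -0.006, 0, 0, 0.015],
  [0, 0, 0, -0.008, 0, 0, 0.015],
])

```text
clock: 8.05
position: [0.5872, -0.0241, 0.1943]
ee_rot: [-0.704, 0.71, -0.003, 0.0]
ft_force: [-0.2, -7.1, 13.3]
grip_width: 0.296
```

>>> move_arm([
  [0, 0, 0, 0.004, 0.004, 0.0006, 0.015],
  [0, 0, 0, 0.004, 0.004, 0.0006, 0.015],
  [0, 0, 0, 0.004, -0.004, 0.0006, 0.015],
  [0, 0, 0, 0.004, -0.004, 0.0006, 0.015],
])

```text
clock: 8.45
position: [0.5901, -0.0271, 0.1925]
ee_rot: [-0.705, 0.709, -0.001, -0.0]
ft_force: [-4.2, -3.1, 10.5]
grip_width: 0.294
```

>>> move_arm([
  [0, 0, 0, 0, 0.008, 0.0002, 0.015],
  [0, 0, 0, 0, 0.008, 0.0002, 0.015],
  [0, 0, 0, 0, 0.004, 0.0002, 0.015],
  [0, 0, 0, 0, 0.004, 0.0002, 0.015],
])

```text
clock: 8.85
position: [0.586, -0.0262, 0.1909]
ee_rot: [-0.705, 0.709, -0.0, -0.0]
ft_force: [-1.4, -1.6, 1.8]
grip_width: 0.296
```

Sideways work under load lets it sink, so I'll continue that way.

>>> move_arm([
  [0, 0, 0, 0.003, 0.003, 0.0015, 0.015],
  [0, 0, 0, 0.003, -0.003, 0.002, 0.015],
  [0, 0, 0, -0.003, -0.003, 0.0025, 0.015],
  [0, 0, 0, 0, 0, 0.0025, 0.015],
])

```text
clock: 9.25
position: [0.5854, -0.0242, 0.1878]
ee_rot: [-0.706, 0.708, 0.001, 0.0]
ft_force: [0.8, 0.5, -2.1]
grip_width: 0.293
```

>>> move_arm([
  [0, 0, 0, 0.004, 0.004, 0.001, 0.015],
  [0, 0, 0, 0.004, -0.004, 0.001, 0.015],
  [0, 0, 0, -0.004, -0.004, 0.001, 0.015],
  [0, 0, 0, 0, 0, 0.001, 0.015],
])

```text
clock: 9.65
position: [0.5859, -0.0236, 0.1875]
ee_rot: [-0.706, 0.708, 0.001, 0.001]
ft_force: [0.6, 0.4, -2.2]
grip_width: 0.296
```

>>> move_arm([
  [0, 0, 0, 0, 0, 0.001, 0.015],
  [0, 0, 0, 0, 0, 0.002, 0.015],
  [0, 0, 0, 0, 0, 0.003, 0.015],
  [0, 0, 0, 0, 0, 0.003, 0.015],
])

```text
clock: 10.05
position: [0.5861, -0.0255, 0.185]
ee_rot: [-0.705, 0.709, -0.0, 0.001]
ft_force: [0.2, 2.4, 1.5]
grip_width: 0.298
```

>>> move_arm([
  [0, 0, 0, 0, 0, 0.001, 0.015],
  [0, 0, 0, 0, 0, 0.002, 0.015],
  [0, 0, 0, 0, 0, 0.002, 0.015],
])

```text
clock: 10.35
position: [0.5863, -0.0251, 0.1832]
ee_rot: [-0.705, 0.709, -0.0, 0.001]
ft_force: [0.8, 4.7, 4.7]
grip_width: 0.296
```

>>> move_arm([
  [0, 0, 0, 0, 0, 0.001, 0.015],
  [0, 0, 0, 0, 0, 0.001, 0.015],
])

```text
clock: 10.55
position: [0.5863, -0.0249, 0.1824]
ee_rot: [-0.705, 0.709, -0.0, 0.001]
ft_force: [0.0, 4.4, 7.7]
grip_width: 0.298
```

>>> move_arm([
  [0, 0, 0, 0.002, 0.002, 0.001, 0.015],
  [0, 0, 0, 0.002, -0.002, 0.0015, 0.015],
  [0, 0, 0, -0.003, -0.002, 0.0015, 0.015],
  [0, 0, 0, -0.003, 0.002, 0.002, 0.015],
  [0, 0, 0, 0, 0, 0.002, 0.015],
])

```text
clock: 11.05
position: [0.5847, -0.026, 0.1788]
ee_rot: [-0.705, 0.709, 0.0, -0.001]
ft_force: [-0.4, -0.2, -2.6]
grip_width: 0.295
```

>>> move_arm([
  [0, 0, 0, 0.003, 0.003, 0.001, 0.015],
  [0, 0, 0, 0.003, -0.003, 0.001, 0.015],
  [0, 0, 0, -0.003, -0.003, 0.0015, 0.015],
  [0, 0, 0, 0, 0, 0.0015, 0.015],
])

```text
clock: 11.45
position: [0.5859, -0.0241, 0.178]
ee_rot: [-0.706, 0.708, 0.0, 0.0]
ft_force: [-0.3, 0.6, -2.7]
grip_width: 0.293
```

>>> move_arm([
  [0, 0, 0, 0, 0, 0.001, 0.015],
  [0, 0, 0, 0, 0, 0.001, 0.015],
])

```text
clock: 11.65
position: [0.5856, -0.0261, 0.177]
ee_rot: [-0.705, 0.709, -0.0, -0.0]
ft_force: [0.3, -0.1, -2.1]
grip_width: 0.295
```

>>> move_arm([
  [0, 0, 0, 0, 0, 0.001, 0.015],
  [0, 0, 0, 0, 0, 0.0015, 0.015],
  [0, 0, 0, 0, 0, 0.0015, 0.015],
])

```text
clock: 11.95
position: [0.5862, -0.0256, 0.1762]
ee_rot: [-0.705, 0.709, -0.0, 0.001]
ft_force: [0.4, 1.4, 2.5]
grip_width: 0.294
```

>>> move_arm([
  [0, 0, 0, 0, 0, 0.001, 0.015],
  [0, 0, 0, 0, 0, 0.001, 0.015],
])

```text
clock: 12.15
position: [0.5866, -0.0251, 0.1758]
ee_rot: [-0.705, 0.709, -0.001, 0.001]
ft_force: [0.3, 2.1, 6.9]
grip_width: 0.291
```

>>> move_arm([
  [0, 0, 0, 0, 0, 0.001, 0.015],
  [0, 0, 0, 0, 0, 0.001, 0.015],
])

```text
clock: 12.35
position: [0.5872, -0.0247, 0.1755]
ee_rot: [-0.705, 0.709, -0.001, 0.002]
ft_force: [0.2, 3.6, 10.5]
grip_width: 0.295
```

>>> move_arm([
  [0, 0, 0, 0, 0, -0.02, 0.015],
  [0, 0, 0, 0, 0, -0.037, 0.015],
  [0, 0, 0, 0, 0, -0.037, 0.015],
  [0, 0, 0, -0.03, 0, -0.037, 0.015],
  [0, 0, 0, -0.06, 0, -0.037, 0.015],
  [0, 0, 0, -0.09, 0, -0.037, 0.015],
  [0, 0, 0, -0.09, 0, -0.037, 0.015],
  [0, 0, 0, -0.09, 0, -0.03, 0.015],
  [0, 0, 0, -0.09, 0, -0.024, 0.015],
  [0, 0, 0, -0.09, 0, -0.02, 0.015],
])

```text
clock: 13.35
position: [0.5868, 0.0628, 0.194]
ee_rot: [-0.704, 0.71, -0.001, 0.0]
ft_force: [-6.0, -1.8, 27.8]
grip_width: 0.298
```

Run:
```python
from h import *
np.set_printoptions(precision=4,suppress=True)
o=manip.get_obs();print(o['position'],R.from_quat(o['ee_rot']).as_matrix()[:,:2].T,o['ft_force'],o['clock'])
p=cams.camera_params("wrist");cv2.imwrite("pics/w4.png",cams.camera("wrist")[:,:,::-1]);s=cams.camera("scene");cv2.imwrite("pics/s4.png",s[:,:,::-1])
a=img("w4");b=cv2.resize(img("s4")[100:290,215:445],None,fx=2,fy=2); 
c=np.zeros((400,800,3),np.uint8)
c[:,:340]=a[:,150:490];c[:380,340:800]=b;cv2.imwrite("pics/c4.png",c)
```

```text
[0.5868 0.0628 0.194 ] [[-0.0078 -1.      0.0006]
 [-1.      0.0078 -0.0011]] [-6.0406 -1.8228 27.8274] 13.35
```

View pics/c4.png

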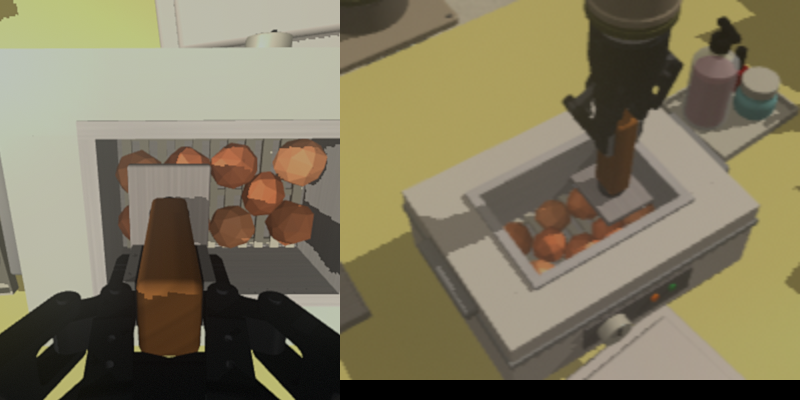

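The right-hand rider now lies level. But I lowered the plate too far over the left one, and it reads about 30 N, because the commanded pose was still below the measured pose from the earlier press. I'll ease off at once.

>>> move_arm([
  [0, 0, 0, 0, 0, -0.003, 0.015],
])

```text
clock: 13.55
position: [0.5862, 0.0628, 0.1962]
ee_rot: [-0.704, 0.71, -0.0, -0.0]
ft_force: [-0.4, 0.5, -3.1]
grip_width: 0.298
```

>>> move_arm([
  [0, 0, 0, 0.003, 0.003, 0.0005, 0.015],
  [0, 0, 0, 0.003, -0.003, 0.0005, 0.015],
  [0, 0, 0, -0.003, -0.003, 0.0005, 0.015],
  [0, 0, 0, 0, 0, 0.0005, 0.015],
])

```text
clock: 13.95
position: [0.5862, 0.0657, 0.1957]
ee_rot: [-0.706, 0.709, 0.001, 0.0]
ft_force: [-0.8, -0.5, -2.5]
grip_width: 0.297
```

>>> move_arm([
  [0, 0, 0, 0, 0, 0.001, 0.015],
  [0, 0, 0, 0, 0, 0.0025, 0.015],
  [0, 0, 0, 0, 0, 0.0025, 0.015],
])

```text
clock: 14.25
position: [0.5864, 0.0642, 0.1946]
ee_rot: [-0.705, 0.709, -0.0, 0.0]
ft_force: [-2.7, -0.2, 5.2]
grip_width: 0.295
```

>>> move_arm([
  [0, 0, 0, 0, 0, 0.001, 0.015],
  [0, 0, 0, 0, 0, 0.0015, 0.015],
  [0, 0, 0, 0, 0, 0.0015, 0.015],
])

```text
clock: 14.55
position: [0.5867, 0.0643, 0.1943]
ee_rot: [-0.705, 0.709, -0.001, 0.001]
ft_force: [-6.2, -0.9, 14.2]
grip_width: 0.298
```

>>> move_arm([
  [0, 0, 0, 0.004, 0.004, 0, 0.015],
  [0, 0, 0, 0.004, -0.004, 0, 0.015],
  [0, 0, 0, -0.004, -0.004, 0, 0.015],
  [0, 0, 0, -0.004, 0.004, 0, 0.015],
  [0, 0, 0, 0, 0, 0, 0.015],
])

```text
clock: 15.05
position: [0.5861, 0.0655, 0.1935]
ee_rot: [-0.706, 0.709, -0.0, 0.001]
ft_force: [-6.4, 7.2, 12.3]
grip_width: 0.294
```

>>> move_arm([
  [0, 0, 0, 0.004, 0.004, 0.0006, 0.015],
  [0, 0, 0, 0.004, -0.004, 0.0006, 0.015],
  [0, 0, 0, -0.004, -0.004, 0.0006, 0.015],
  [0, 0, 0, -0.004, 0.004, 0.0006, 0.015],
  [0, 0, 0, 0, 0, 0.0006, 0.015],
])

```text
clock: 15.55
position: [0.5853, 0.0648, 0.1912]
ee_rot: [-0.706, 0.709, 0.001, -0.0]
ft_force: [-0.1, 1.0, -1.2]
grip_width: 0.3
```

>>> move_arm([
  [0, 0, 0, 0.004, 0.005, 0.0006, 0.015],
  [0, 0, 0, 0.004, -0.005, 0.0006, 0.015],
  [0, 0, 0, 0.004, -0.005, 0.0006, 0.015],
  [0, 0, 0, -0.004, 0.005, 0.0006, 0.015],
  [0, 0, 0, -0.004, 0.005, 0.0006, 0.015],
  [0, 0, 0, 0, 0, 0.0006, 0.015],
])

```text
clock: 16.15
position: [0.5856, 0.0652, 0.191]
ee_rot: [-0.706, 0.708, 0.0, -0.0]
ft_force: [-0.1, 0.1, -2.2]
grip_width: 0.291
```

>>> move_arm([
  [0, 0, 0, 0, 0, 0.001, 0.015],
  [0, 0, 0, 0, 0, 0.002, 0.015],
  [0, 0, 0, 0, 0, 0.003, 0.015],
  [0, 0, 0, 0, 0, 0.003, 0.015],
])

```text
clock: 16.55
position: [0.5864, 0.0642, 0.188]
ee_rot: [-0.705, 0.709, -0.0, 0.0]
ft_force: [1.6, 0.4, 2.1]
grip_width: 0.299
```

>>> move_arm([
  [0, 0, 0, 0.003, 0.003, 0.0005, 0.015],
  [0, 0, 0, 0.003, -0.003, 0.001, 0.015],
  [0, 0, 0, -0.003, -0.003, 0.0015, 0.015],
  [0, 0, 0, 0, 0, 0.002, 0.015],
])

```text
clock: 16.95
position: [0.5859, 0.0655, 0.1853]
ee_rot: [-0.706, 0.709, 0.001, -0.0]
ft_force: [-0.4, 0.5, -2.6]
grip_width: 0.297
```

>>> move_arm([
  [0, 0, 0, 0, 0, 0.001, 0.015],
  [0, 0, 0, 0, 0, 0.002, 0.015],
  [0, 0, 0, 0, 0, 0.002, 0.015],
])

```text
clock: 17.25
position: [0.5862, 0.0639, 0.1838]
ee_rot: [-0.705, 0.709, -0.0, -0.0]
ft_force: [-0.4, 0.1, -2.8]
grip_width: 0.296
```

>>> move_arm([
  [0, 0, 0, 0, 0, 0.001, 0.015],
  [0, 0, 0, 0, 0, 0.002, 0.015],
  [0, 0, 0, 0, 0, 0.002, 0.015],
])

```text
clock: 17.55
position: [0.5861, 0.0642, 0.1817]
ee_rot: [-0.705, 0.709, 0.0, -0.0]
ft_force: [-0.4, -0.1, -1.7]
grip_width: 0.298
```

>>> move_arm([
  [0, 0, 0, 0.003, 0.003, 0.0005, 0.015],
  [0, 0, 0, 0.003, -0.003, 0.001, 0.015],
  [0, 0, 0, -0.003, -0.003, 0.0015, 0.015],
  [0, 0, 0, 0, 0, 0.002, 0.015],
])

```text
clock: 17.95
position: [0.5863, 0.0657, 0.1797]
ee_rot: [-0.706, 0.709, 0.0, 0.0]
ft_force: [-0.5, 0.3, -1.7]
grip_width: 0.297
```

>>> move_arm([
  [0, 0, 0, 0, 0, 0.001, 0.015],
  [0, 0, 0, 0, 0, 0.002, 0.015],
  [0, 0, 0, 0, 0, 0.002, 0.015],
])

```text
clock: 18.25
position: [0.5861, 0.0639, 0.1777]
ee_rot: [-0.705, 0.709, 0.0, -0.0]
ft_force: [-0.9, 0.0, -3.1]
grip_width: 0.297
```

>>> move_arm([
  [0, 0, 0, 0, 0, 0.001, 0.015],
  [0, 0, 0, 0, 0, 0.002, 0.015],
  [0, 0, 0, 0, 0, 0.002, 0.015],
])

```text
clock: 18.55
position: [0.5866, 0.0642, 0.1762]
ee_rot: [-0.705, 0.709, -0.0, 0.0]
ft_force: [0.3, -0.4, 0.0]
grip_width: 0.294
```

>>> move_arm([
  [0, 0, 0, 0, 0, 0.001, 0.015],
  [0, 0, 0, 0, 0, 0.001, 0.015],
])

```text
clock: 18.75
position: [0.5869, 0.0642, 0.1757]
ee_rot: [-0.705, 0.709, -0.001, 0.001]
ft_force: [2.0, 1.2, 4.4]
grip_width: 0.296
```

>>> move_arm([
  [0, 0, 0, 0, 0, 0.001, 0.015],
  [0, 0, 0, 0, 0, 0.001, 0.015],
])

```text
clock: 18.95
position: [0.5875, 0.0641, 0.1753]
ee_rot: [-0.705, 0.709, -0.001, 0.001]
ft_force: [1.4, -0.3, 7.7]
grip_width: 0.294
```

>>> move_arm([
  [0, 0, 0, 0, 0, -0.03, 0.015],
  [0, 0, 0, 0, 0, -0.06, 0.015],
  [0, 0, 0, 0, 0, -0.09, 0.015],
  [0, 0, 0, 0, 0, -0.09, 0.015],
  [0, 0, 0, 0.015, 0.03, -0.09, 0.015],
  [0, 0, 0, 0.03, 0.06, -0.09, 0.015],
  [0, 0, 0, 0.045, 0.09, -0.09, 0.015],
  [0, 0, 0, 0.045, 0.115, -0.09, 0.015],
  [0, 0, 0, 0.045, 0.115, -0.09, 0.015],
])

```text
clock: 19.85
position: [0.4682, 0.0191, 0.263]
ee_rot: [-0.705, 0.71, 0.0, -0.001]
ft_force: [-0.5, 0.5, -3.0]
grip_width: 0.301
```

Run:
```python
from h import *
import json
np.set_printoptions(precision=4,suppress=True)
o=manip.get_obs();print(o['position'],R.from_quat(o['ee_rot']).as_matrix()[:,:2].T,o['ft_force'],o['clock'])
p=cams.camera_params("wrist");cv2.imwrite("pics/w5.png",cams.camera("wrist")[:,:,::-1]);s=cams.camera("scene");cv2.imwrite("pics/s5.png",s[:,:,::-1])
json.dump({k:np.asarray(v).tolist() for k,v in p.items()},open("w5.json","w"))
a=cv2.resize(img("w5")[0:200,185:455],None,fx=1.48,fy=1.48);b=cv2.resize(img("s5")[150:255,275:405],None,fx=3,fy=3)
c=np.zeros((400,800,3),np.uint8)
c[:a.shape[0],:a.shape[1]]=a;c[:b.shape[0],405:405+b.shape[1]]=b;cv2.imwrite("pics/c5.png",c)
```

```text
[0.4682 0.0191 0.263 ] [[-0.0071 -1.      0.0017]
 [-1.      0.0071  0.002 ]] [-0.5135  0.4727 -2.9561] 19.85
```

View pics/c5.png

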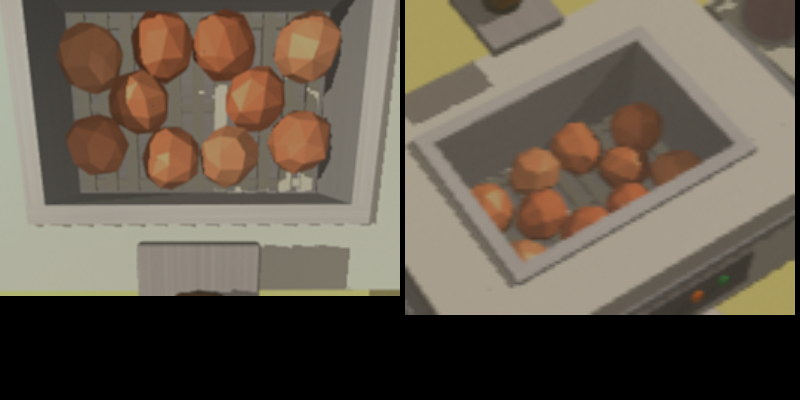

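All ten lumps now lie separately in one layer; none overlaps another in either view (riders at (138,102) and (255,98) in the left panel are down between their neighbours). For the final push I'll put the plate in the middle of the well, over six lumps.

>>> move_arm([
  [0, 0, 0, 0, -0.04, 0, 0.015],
  [0, 0, 0, 0, -0.08, 0, 0.015],
  [0, 0, 0, 0, -0.117, 0, 0.015],
  [0, 0, 0, 0, -0.117, 0, 0.015],
  [0, 0, 0, 0, -0.117, 0.03, 0.015],
  [0, 0, 0, 0, -0.117, 0.055, 0.015],
  [0, 0, 0, 0, -0.117, 0.07, 0.015],
  [0, 0, 0, 0, -0.117, 0.074, 0.015],
  [0, 0, 0, 0, -0.117, 0.075, 0.015],
])

```text
clock: 20.85
position: [0.5881, 0.0192, 0.1889]
ee_rot: [-0.705, 0.709, 0.0, -0.0]
ft_force: [0.6, -0.1, -2.3]
grip_width: 0.296
```

>>> move_arm([
  [0, 0, 0, 0, 0, 0.002, 0.015],
  [0, 0, 0, 0, 0, 0.004, 0.015],
  [0, 0, 0, 0, 0, 0.005, 0.015],
  [0, 0, 0, 0, 0, 0.005, 0.015],
])

```text
clock: 21.25
position: [0.5881, 0.0191, 0.1842]
ee_rot: [-0.705, 0.709, -0.0, 0.0]
ft_force: [0.1, 0.6, -2.6]
grip_width: 0.295
```

>>> move_arm([
  [0, 0, 0, 0, 0, 0.001, 0.015],
  [0, 0, 0, 0, 0, 0.002, 0.015],
  [0, 0, 0, 0, 0, 0.002, 0.015],
])

```text
clock: 21.55
position: [0.5879, 0.0191, 0.1818]
ee_rot: [-0.705, 0.709, 0.0, -0.0]
ft_force: [-0.7, 0.5, -3.0]
grip_width: 0.296
```

>>> move_arm([
  [0, 0, 0, 0, 0, 0.001, 0.015],
  [0, 0, 0, 0, 0, 0.002, 0.015],
  [0, 0, 0, 0, 0, 0.002, 0.015],
])

```text
clock: 21.85
position: [0.5879, 0.0191, 0.1797]
ee_rot: [-0.705, 0.709, 0.0, -0.0]
ft_force: [-0.5, -0.5, -2.4]
grip_width: 0.293
```

>>> move_arm([
  [0, 0, 0, 0, 0, 0.001, 0.015],
  [0, 0, 0, 0, 0, 0.002, 0.015],
  [0, 0, 0, 0, 0, 0.002, 0.015],
])

```text
clock: 22.15
position: [0.5879, 0.0191, 0.1777]
ee_rot: [-0.705, 0.709, 0.0, -0.0]
ft_force: [0.1, -0.0, -2.8]
grip_width: 0.3
```

>>> move_arm([
  [0, 0, 0, 0, 0, 0.001, 0.015],
  [0, 0, 0, 0, 0, 0.0015, 0.015],
  [0, 0, 0, 0, 0, 0.0015, 0.015],
])

```text
clock: 22.45
position: [0.5879, 0.0191, 0.1763]
ee_rot: [-0.705, 0.709, 0.0, -0.0]
ft_force: [-0.3, 0.1, -2.6]
grip_width: 0.298
```

>>> move_arm([
  [0, 0, 0, 0, 0, 0.001, 0.015],
  [0, 0, 0, 0, 0, 0.001, 0.015],
])

```text
clock: 22.65
position: [0.5879, 0.019, 0.1753]
ee_rot: [-0.705, 0.709, -0.0, -0.0]
ft_force: [-0.8, -0.2, -3.7]
grip_width: 0.295
```

>>> move_arm([
  [0, 0, 0, 0, 0, 0.001, 0.015],
  [0, 0, 0, 0, 0, 0.001, 0.015],
])

```text
clock: 22.85
position: [0.5882, 0.0191, 0.1746]
ee_rot: [-0.705, 0.709, -0.0, 0.0]
ft_force: [0.1, -1.0, -2.0]
grip_width: 0.297
```

>>> move_arm([
  [0, 0, 0, 0, 0, 0.001, 0.015],
  [0, 0, 0, 0, 0, 0.002, 0.015],
  [0, 0, 0, 0, 0, 0.002, 0.015],
])

```text
clock: 23.15
position: [0.5891, 0.0187, 0.1736]
ee_rot: [-0.705, 0.709, -0.001, 0.001]
ft_force: [0.5, -1.3, 5.3]
grip_width: 0.296
```

>>> move_arm([
  [0, 0, 0, 0, 0, 0.001, 0.015],
  [0, 0, 0, 0, 0, 0.001, 0.015],
])

```text
clock: 23.35
position: [0.5896, 0.0187, 0.1734]
ee_rot: [-0.705, 0.709, -0.002, 0.001]
ft_force: [1.2, -2.5, 10.4]
grip_width: 0.298
```

>>> move_arm([
  [0, 0, 0, 0, 0, 0.001, 0.015],
  [0, 0, 0, 0, 0, 0.001, 0.015],
])

```text
clock: 23.55
position: [0.59, 0.0187, 0.1732]
ee_rot: [-0.705, 0.709, -0.002, 0.002]
ft_force: [-0.6, -2.0, 15.1]
grip_width: 0.295
```

>>> move_arm([
  [0, 0, 0, 0, 0, 0.0005, 0.015],
  [0, 0, 0, 0, 0, 0.0005, 0.015],
])

```text
clock: 23.75
position: [0.5902, 0.0187, 0.1731]
ee_rot: [-0.705, 0.709, -0.002, 0.002]
ft_force: [-0.7, -2.1, 17.5]
grip_width: 0.293
```

>>> move_arm([
  [0, 0, 0, 0, 0, 0, 0.015],
  [0, 0, 0, 0, 0, 0, 0.015],
  [0, 0, 0, 0, 0, 0, 0.015],
  [0, 0, 0, 0, 0, 0, 0.015],
  [0, 0, 0, 0, 0, 0, 0.015],
])

```text
clock: 24.25
position: [0.5902, 0.0187, 0.1731]
ee_rot: [-0.705, 0.709, -0.002, 0.002]
ft_force: [-0.6, -2.3, 17.2]
grip_width: 0.299
```

>>> move_arm([
  [0, 0, 0, 0, 0, 0, 0.015],
  [0, 0, 0, 0, 0, 0, 0.015],
  [0, 0, 0, 0, 0, 0, 0.015],
  [0, 0, 0, 0, 0, 0, 0.015],
  [0, 0, 0, 0, 0, 0, 0.015],
])

```text
clock: 24.75
position: [0.5902, 0.0187, 0.1732]
ee_rot: [-0.705, 0.709, -0.002, 0.002]
ft_force: [-0.2, -2.3, 18.4]
grip_width: 0.293
```

>>> move_arm([
  [0, 0, 0, 0, 0, 0, 0.015],
  [0, 0, 0, 0, 0, 0, 0.015],
  [0, 0, 0, 0, 0, 0, 0.015],
  [0, 0, 0, 0, 0, 0, 0.015],
  [0, 0, 0, 0, 0, 0, 0.015],
])

```text
clock: 25.25
position: [0.5902, 0.0187, 0.1731]
ee_rot: [-0.705, 0.709, -0.002, 0.002]
ft_force: [-1.0, -2.1, 18.1]
grip_width: 0.294
```

>>> move_arm([
  [0, 0, 0, 0, 0, -0.03, 0.015],
  [0, 0, 0, 0, 0, -0.065, 0.015],
  [0, 0, 0, 0, 0, -0.1, 0.015],
  [0, 0, 0, 0, 0, -0.1, 0.015],
  [0, 0, 0, 0.03, 0.013, -0.1, 0.015],
  [0, 0, 0, 0.07, 0.03, -0.1, 0.015],
  [0, 0, 0, 0.11, 0.047, -0.1, 0.015],
  [0, 0, 0, 0.15, 0.064, -0.1, 0.015],
  [0, 0, 0, 0.19, 0.08, -0.1, 0.015],
  [0, 0, 0, 0.23, 0.097, -0.1, 0.015],
])

```text
clock: 26.25
position: [0.4883, -0.2117, 0.269]
ee_rot: [-0.705, 0.709, 0.0, -0.0]
ft_force: [0.8, 0.6, -2.7]
grip_width: 0.294
```

>>> move_arm([
  [0, 0, 0, 0.04, 0.018, 0, 0.015],
  [0, 0, 0, 0.075, 0.034, 0, 0.015],
  [0, 0, 0, 0.093, 0.034, 0, 0.015],
  [0, 0, 0, 0.093, 0.034, 0, 0.015],
  [0, 0, 0, 0.093, 0.034, 0, 0.015],
])

```text
clock: 26.75
position: [0.4554, -0.3023, 0.2691]
ee_rot: [-0.705, 0.709, 0.001, 0.0]
ft_force: [-0.2, -0.0, -2.8]
grip_width: 0.295
```

Run:
```python
from h import *
np.set_printoptions(precision=4,suppress=True)
o=manip.get_obs();print(o['position'],R.from_quat(o['ee_rot']).as_matrix(),o['ft_force'],o['clock']);print(tool([.455,-.303,.0915]))
```

```text
[ 0.4554 -0.3023  0.2691] [[-0.0054 -1.     -0.0006]
 [-1.      0.0054  0.0014]
 [-0.0014  0.0007 -1.    ]] [-0.2215 -0.0475 -2.7917] 26.75
[0.0009 0.0002 0.1776]
```

>>> move_arm([
  [0, 0, 0, 0, 0, 0.04, 0.015],
  [0, 0, 0, 0, 0, 0.08, 0.015],
  [0, 0, 0, 0, 0, 0.12, 0.015],
  [0, 0, 0, 0, 0, 0.15, 0.015],
  [0, 0, 0, 0, 0, 0.165, 0.015],
  [0, 0, 0, 0, 0, 0.17, 0.015],
  [0, 0, 0, 0, 0, 0.173, 0.015],
  [0, 0, 0, 0, 0, 0.173, 0.015],
])

```text
clock: 27.55
position: [0.456, -0.3033, 0.0981]
ee_rot: [-0.705, 0.709, -0.001, 0.0]
ft_force: [-0.4, -0.3, -1.9]
grip_width: 0.298
```

>>> move_arm([
  [0, 0, 0, 0, 0, 0.001, 0.015],
  [0, 0, 0, 0, 0, 0.002, 0.015],
  [0, 0, 0, 0, 0, 0.003, 0.015],
  [0, 0, 0, 0, 0, 0.003, 0.015],
])

```text
clock: 27.95
position: [0.4551, -0.3032, 0.094]
ee_rot: [-0.705, 0.709, -0.0, -0.0]
ft_force: [-0.3, -0.0, -2.4]
grip_width: 0.294
```

>>> move_arm([
  [0, 0, 0, 0, 0, 0.001, 0.015],
  [0, 0, 0, 0, 0, 0.0015, 0.015],
  [0, 0, 0, 0, 0, 0.0015, 0.015],
])

```text
clock: 28.25
position: [0.455, -0.3032, 0.0923]
ee_rot: [-0.705, 0.709, 0.0, -0.0]
ft_force: [-0.3, 0.1, -2.3]
grip_width: 0.295
```

>>> move_arm([
  [0, 0, 0, 0, 0, 0.001, 0.015],
  [0, 0, 0, 0, 0, 0.001, 0.015],
])

```text
clock: 28.45
position: [0.455, -0.3031, 0.0913]
ee_rot: [-0.705, 0.709, 0.0, -0.0]
ft_force: [0.6, -0.1, -3.1]
grip_width: 0.292
```

>>> move_arm([
  [0, 0, 0, 0, 0, 0.001, 0.015],
  [0, 0, 0, 0, 0, 0.001, 0.015],
])

```text
clock: 28.65
position: [0.4552, -0.3032, 0.0908]
ee_rot: [-0.705, 0.709, -0.0, -0.0]
ft_force: [-2.3, 1.2, 3.0]
grip_width: 0.294
```

>>> move_arm([
  [0, 0, 0, 0, 0, 0, 0.035],
  [0, 0, 0, 0, 0, 0, 0.05],
  [0, 0, 0, 0, 0, 0, 0.0854],
  [0, 0, 0, 0, 0, 0, 0.0854],
  [0, 0, 0, 0, 0, 0, 0.0854],
  [0, 0, 0, 0, 0, 0, 0.0854],
  [0, 0, 0, 0, 0, 0, 0.0854],
])

```text
clock: 29.35
position: [0.4551, -0.3031, 0.0904]
ee_rot: [-0.705, 0.709, -0.0, 0.0]
ft_force: [-0.0, -0.2, -0.4]
grip_width: 1.0
```

>>> move_arm([
  [0, 0, 0, 0, 0, -0.02, 0.0854],
  [0, 0, 0, 0, 0, -0.05, 0.0854],
  [0, 0, 0, 0, 0, -0.09, 0.0854],
  [0, 0, 0, 0, 0, -0.13, 0.0854],
  [0, 0, 0, 0, 0, -0.16, 0.0854],
  [0, 0, 0, 0.04, 0, -0.16, 0.0854],
  [0, 0, 0, 0.08, 0, -0.16, 0.0854],
  [0, 0, 0, 0.12, 0, -0.16, 0.0854],
  [0, 0, 0, 0.12, 0, -0.16, 0.0854],
])

```text
clock: 30.25
position: [0.4518, -0.4288, 0.2492]
ee_rot: [-0.703, 0.712, 0.0, -0.001]
ft_force: [0.0, 0.8, -0.8]
grip_width: 1.003
```

Run:
```python
from h import *
o=manip.get_obs();print(o['position'],o['ft_force'],o['clock'])
for n in("scene","side"): cv2.imwrite(f"pics/{n}6.png",cams.camera(n)[:,:,::-1])
b=cv2.resize(img("scene6")[105:295,145:455],None,fx=2.5,fy=2.5,interpolation=cv2.INTER_CUBIC);cv2.imwrite("pics/c6.png",b)
a=cv2.resize(img("side6")[100:335,220:400],None,fx=2.5,fy=2.5);cv2.imwrite("pics/d6.png",a)
```

```text
[ 0.45177571 -0.42882451  0.24916714] [ 0.00199989  0.83013921 -0.76798616] 30.25
```

View pics/c6.png

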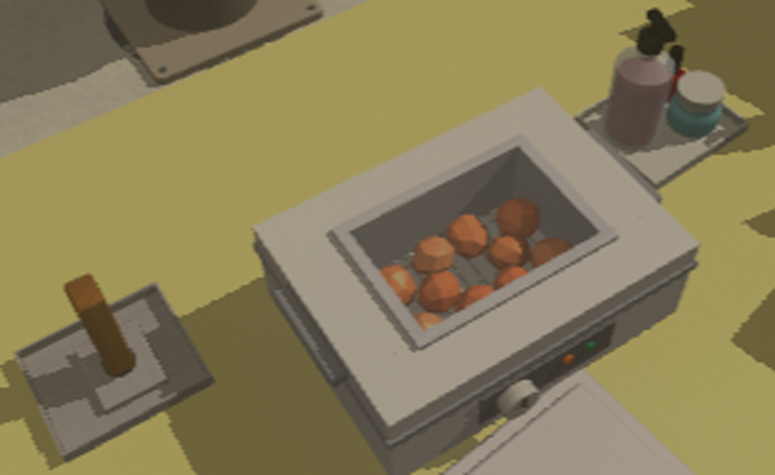

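View pics/d6.png

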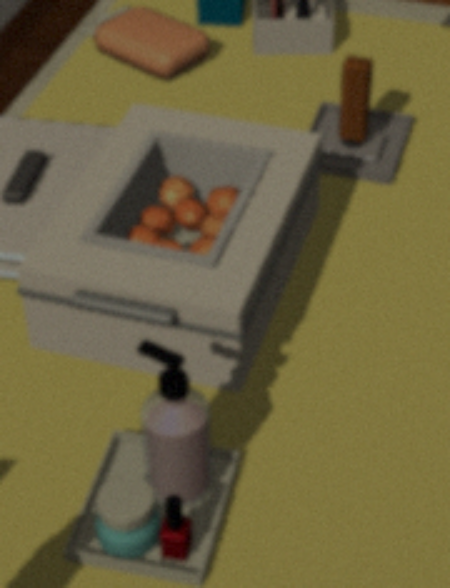

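Both views agree. The tamper stands upright and flat inside its tray (handle at 100,325 in the scene crop). The wax lies in one layer and the toiletries are unmoved. Handing in.

```bash
python3 -c "
from workcell import manip
print(manip.hand_in())"
```

```text
the job is handed in; nothing more can be done
None
```

The job is done and handed in at about 30 s of the 72 s allowed, but for a moment I pushed on the rack harder than I should have.

- **Tamping:** I took the tamper by its handle and worked both riding lumps down with small sideways strokes under load. The plate's underside reached about 37 mm above the rack at both spots. The wrist and scene views then showed all ten lumps apart in one layer.
- **Final push:** With the plate over the middle of the well, I held about 20 N (readings of 19.9–21.1 N after allowing for the tamper's weight) for about 1.5 s.
- **Tamper and toiletries:** The tamper stands upright and flat in its steel tray, let go, with the gripper clear. The toiletries look unmoved.

**Rack load:** On first touching the second lump I lowered the tamper too far. The push read about 30 N for roughly a tenth of a second or two, or about 34 N counting the wax's own 4 N. I eased off at once. That is at or slightly over the "about 30 N" limit. The other readings I took showed pushes of about 21 N or less, but I only read the force at the end of each move, so short peaks between readings were not seen.

I checked that the layer is level from plate height at the three places pressed and from the pictures. I did not measure each lump's height.

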